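# Hold the clip open over the price card

### The arm

A 6-joint arm with a two-finger parallel gripper is mounted at the origin on a cart in front of the work surface, level with it; the furniture and walls round the work are solid. World frame = base frame: x ahead of the robot, y to its left, z up, the work surface at z = 0. Lengths are in m, angles in rad, forces in N, time in s.
With the tool pointing down it reaches from about 0.25 to 0.775 m from the base axis. Payload 4 kg.
Tool frame: the origin (TCP) lies midway between the tips of the shut fingers; the grasp point (between the pads) lies 19 mm behind it; z points along the fingers, y is the line along which they close (so a half turn about z gives the same grasp; the last joint's range is limited). The gripper opens to 85 mm and grips with 20 to 120 N. Pads are 22 mm wide; open, the fingers measure 114 mm over their backs; the gripper's body (76 mm by 85 mm) begins 54 mm behind the grasp point. The pads swing forward as they close: fully open they stand 13 mm farther back than shut.
Start: joints at [1.078, 0.087, 1.371, -0, 1.684, -0.103], TCP at [0.209, 0.509, 0.231] pointing down, gripper open.
Joint ranges: [-3.1, 3.1], [-0.76, 2.03], [0.27, 2.55], [-1.08, 4.22], [0.17, 2.65], [-2.57, 2.57]. Speed limits (rad/s): [2.79, 2.79, 3.14, 3.14, 3.14, 3.14].

### API

Orientations are given as a unit quaternion [w, x, y, z].
In Python, from bench import ctrl gives the robot as it stands. The module is installed in compiled form; this text tells all that it offers.
- The arm moves only by the shell command python3 -m creep 'ROWS' [FORCE]. ROWS is JSON, a list that holds one entry, the list of rows, each a list of 7 numbers: the shift along the tool's x, y, z in cm, then the turn, a rotation vector about the tool's x, y, z in rad, then the closure, from -1 (fully open) to 1 (shut). A call has 1 to 12 rows; each row shifts and turns the commanded pose from where the row before left it, along the tool's axes as they then stand; what a row does not reach is not made up. A row lasts 1/12 s, in which the tool goes at most 41.7 mm and 7.16 degrees, less where a joint would pass 70% of its speed; a pose out of reach is approached as far as the arm can. A call with a gripper value outside its range is refused whole. The fingers move at their own pace and stop on an object; FORCE is the grip in N (left out, the last holds). Time passes only in rows, so rows that do not move let the fingers close. It gives the time, the measured TCP pose, the force, the opening and the grip force at its end, in the units of the state.
- ctrl.observe(): the state, without advancing time (a new reading comes with each control period).
- ctrl.snapshot(name): name is "side" or "top"; returns the picture (384x512x3 uint8, red, green, blue); there is no depth.
- ctrl.calibration(name): a dict with "fx", "fy", "cx", "cy" (pixels), "origin" and "rotation" of the camera in the world. Camera axes: x right, y down, z forward; pixel columns grow to the right and rows downward; lengths in m; the calibration is good to about 2 mm. A picture is of the moment at which its call begins. calibration takes no time and is no camera call.
- ctrl.job_done(): hands the job in; it is judged then, once.
The state is a dict: "t": time; "qpos": joint angles; "joint_vel": joint speeds; "effort": joint torques, N m; "tcp_pos": TCP position; "orientation": TCP orientation; "force": force on the tool from outside, world axes, zero at the start; "torque": the same for the moment, N m; "gripper_width": opening from 0.0 (shut) to 1.0 (fully open); "gripper_force": force on a finger pad.
Only numpy, scipy, OpenCV 4.12 (cv2) and the standard library are available. Lean on these libraries where they do the work, as an engineer would, in place of code of your own. Each camera call takes 0.05 s, during which the arm holds its last target. There are 200 camera calls.

### The job

A red-handled bulldog clip is clamped on the top edge of one of the two chalk price cards. Squeeze its handles to spread it open, lift it off, and bring it to the other price card: hold it squeezed fully open, jaws gaping round the middle of that card's top edge, about a centimetre down over it and square to it, with the clip not touching the card, so that I can slip a paper label in beside the card. Finish like that, still squeezing and holding the clip; leave both cards standing where they are and do not disturb the other things on the counter.

Things in the scene. Friction and masses are not known exactly. Their poses are not given: they have to be found in the camera images.
- clip: Steel bulldog clip, red handles up, jaws down, 40 mm wide along its pin (y), 44 g. Origin at the middle of the pin, the hinge axis; z up; along x the handles are squeezed together and the jaws part. At the start it is clamped on card_a, pin 10 mm above the card's edge, jaw tips 16 mm below it, up to 18 mm off the card's middle.
- clip_grip (a point): Point between the handles where to squeeze, 28 mm above the pin on the clip's z axis; squeeze along x. Clamped: handles slope outward, ends 38 mm above the pin, 47 mm over their outsides. Fully squeezed: parallel, 19 mm over their outsides, ends 43 mm above the pin. Each is 28 mm wide. About 6 N a side holds it open, it snaps shut if let go. Keep fingertips over 5 mm above the pin.
- jaw_front (a joint): Swing of the clip half on the clip's -x side, rad: 0 when clamped on a 4 mm card, 0.36 when the handles are squeezed fully home (jaws gape 22 mm). Spring-loaded shut. Both halves swing together.
- jaw_back (a joint): Swing of the clip half on the clip's +x side, rad: same meaning, always equal to the other half.
- clip_mouth (a point): Point midway between the tips of the opened jaws, 24 mm below the pin on the clip's z axis. The opened halves reach out to 16 mm either side of it; the throat under the pin is 19 mm above it.
- card_a: Chalk price card that carries the clip at the start: upright black board 4 mm thick (x), 90 mm wide (y), on a wooden foot 22 x 60 x 14 mm, 72 mm high over all, 120 g, loose. Origin at the centre of the underside, z up, y along the card's edge, x through its thickness (printed face to -x).
- card_b: The other chalk price card, without a clip: the same size, make and axes. The clip is to be held over the middle of its top edge, 72 mm above its origin.
- bell: Chrome counter bell, 84 mm across, 61 mm high, loose; leave alone. Origin at the centre of its underside.
- cup: White cup of coffee standing on a saucer, top 59 mm above the counter, loose; leave alone. Origin at the centre of its underside.
- mouse: Black computer mouse, 104 x 58 x 36 mm, loose; leave alone. Origin at the centre of its underside.
- chalk_pen: Red and white pen, 135 x 16 mm, lying loose near the counter's front edge; leave alone. Origin under its middle.
Things that resemble listed ones, but are neither listed nor needed, are in the scene too. Leave any purple look-alike of the clip alone.

How it is judged:
By the outcome, as a careful person would: the job done as asked, in the order asked, and still so for the second after the job is handed in, while the arm keeps its last pose, push and grip.
It also fails if it takes over 32 s, if anything falls off the work surface, if the arm or the gripper's body presses on something with over 40 N, if the wrist force passes 120 N, or if a joint passes its speed limit or range.

## Working session

There is one attempt and no reset: what is moved stays moved. The work goes in short steps, Python scripts to look and compute and a shell command to move; the robot and the scene stay as the last step left them, time stands still between calls to the robot, and variables do not carry over. Pictures are saved under pics/ and viewed, at most 10 in all, crops included, and the job is handed in when it is done.

```bash
mkdir -p pics
python3 - <<'E'
from bench import ctrl
import cv2,numpy as np
for n in("side","top"):
    im=ctrl.snapshot(n); np.save(f"pics/{n}0.npy",im)
    cv2.imwrite(f"pics/{n}0.png",cv2.resize(im[:,:,::-1],(800,600),interpolation=cv2.INTER_CUBIC))
    c=ctrl.calibration(n); print(n,c)
s=ctrl.observe();print(s)
E
```

```text
side {'fx': 493.10570968832354, 'fy': 493.10570968832354, 'cx': 250.14921886199681, 'cy': 197.47479806016958, 'origin': array([ 0.26238636, -1.32016597,  0.73496883]), 'rotation': array([-0.52999353,  0.83804207, -0.10871641,  0.07052023])}
top {'fx': 435.64869202981583, 'fy': 435.64869202981583, 'cx': 251.74320426262432, 'cy': 191.0813065366376, 'origin': array([0.41728954, 0.00301995, 1.19328818]), 'rotation': array([ 0.05321744, -0.70320418,  0.70543337, -0.07096155])}
{'t': 0.1, 'qpos': array([ 1.07786731e+00,  8.78954390e-02,  1.37212366e+00, -1.54117652e-05,
        1.68364097e+00, -1.03087305e-01]), 'joint_vel': array([-0.00072443, -0.00172908, -0.003918  ,  0.00015444,  0.00132852,
        0.00065049]), 'effort': array([ 1.65066838e-03, -3.53017974e+01, -3.14218497e+01, -1.74927291e-04,
        7.98226363e-03, -5.71362204e-05]), 'tcp_pos': array([0.20880373, 0.50831913, 0.23023794]), 'orientation': array([-2.96193495e-04,  1.93689630e-01,  9.81062311e-01, -9.90393123e-04]), 'force': array([-0.50585673,  0.81170608,  0.10422588]), 'torque': array([-0.0195521 , -0.00331188,  0.04394096]), 'gripper_force': 0.0, 'gripper_width': 0.9992435913277075}
```

View pics/top0.png

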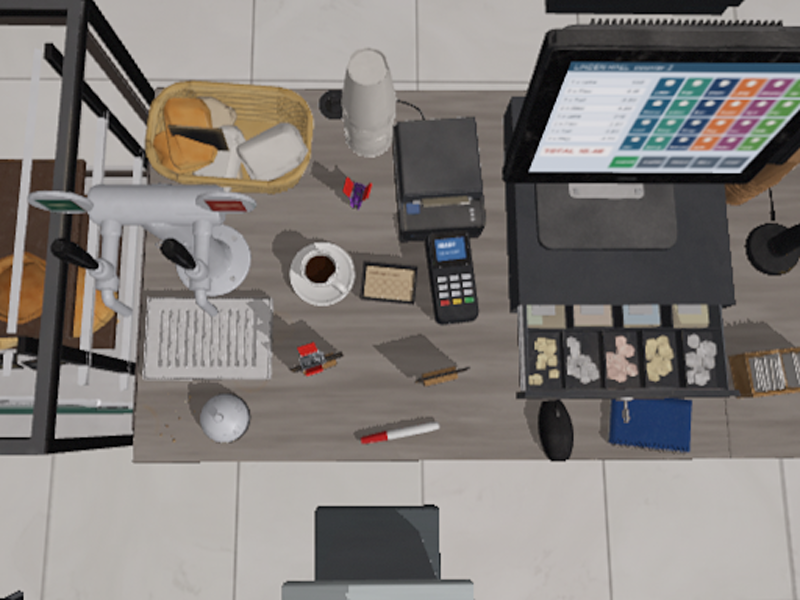

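View pics/side0.png

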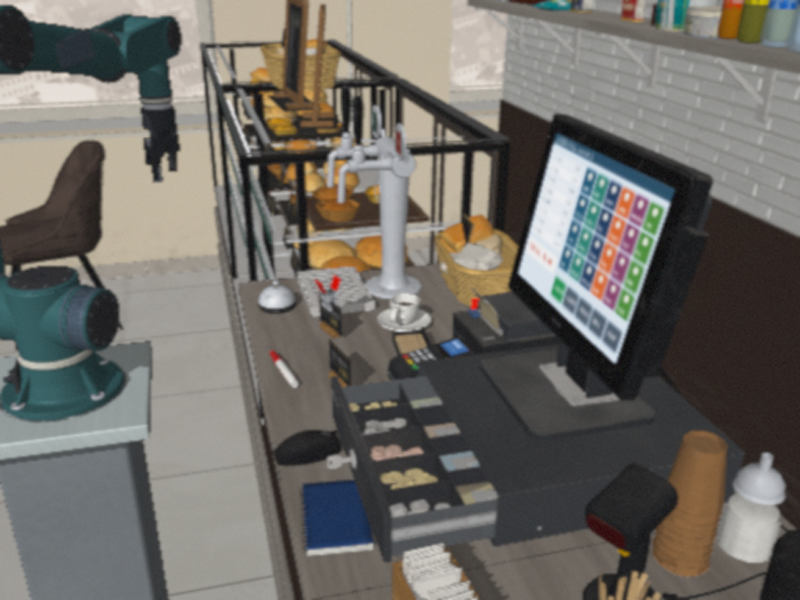

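Top: red clip on a card at (312,358), second card without clip at (442,376); a red/purple look-alike lies at (357,190). Side: clip at (330,288) on its card, the other card at (341,362), look-alike at (475,305). Candidates: the clamped red one on the card (312,358), and the purple one at (357,190). I choose the first and check it in a crop.

```bash
cat > h.py <<'E'
import numpy as np,cv2
from scipy.spatial.transform import Rotation as R
from bench import ctrl
def rot(n):
    q=ctrl.calibration(n)['rotation']; return R.from_quat(np.r_[q[1:],q[0]]).as_matrix()
def proj(n,p):
    c=ctrl.calibration(n); v=(np.atleast_2d(p)-c['origin'])@rot(n)
    return np.c_[c['cx']+c['fx']*v[:,0]/v[:,2],c['cy']+c['fy']*v[:,1]/v[:,2]]
def atz(n,uv,z):
    c=ctrl.calibration(n); u,v=uv; d=rot(n)@[(u-c['cx'])/c['fx'],(v-c['cy'])/c['fy'],1]
    return c['origin']+d*(z-c['origin'][2])/d[2]
def crop(im,x,y,w,h,k):
    return cv2.resize(im[y:y+h,x:x+w,::-1],None,fx=k,fy=k,interpolation=cv2.INTER_CUBIC)
E
python3 - <<'E'
from h import *
t=np.load('pics/top0.npy');s=np.load('pics/side0.npy')
a=crop(t,180,205,128,50,6.25);b=crop(s,195,165,64,45,6.25);b2=crop(s,195,210,64,45,6.25)
cv2.imwrite('pics/c1.png',np.vstack([a,np.hstack([b,b2])]))
print(proj('top',[[.209,.509,.23],[0.3,0,0]]),proj('side',[[.209,.509,.23]]))
k=1.5625
for p in[(312,358),(442,376)]: print(atz('top',np.array(p)/k,.07))
for p in[(330,300),(341,350)]: print(atz('side',np.array(p)/k,.07))
E
```

```text
[[ -4.39530691 372.37929245]
 [241.98508823 313.48468753]] [[106.88991534 116.33889998]]
[0.51763412 0.10865885 0.07      ]
[ 0.48732473 -0.10524617  0.07      ]
[0.51392438 0.10661455 0.07      ]
[ 0.49253796 -0.11125522  0.07      ]
```

View pics/c1.png

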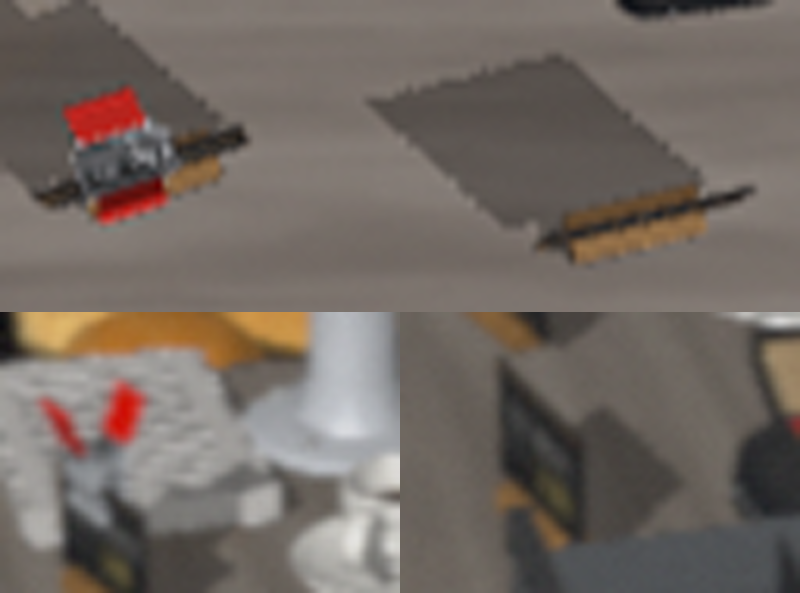

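The crop shows red handles and steel body clamped on the left card (c1 (115,155)); the right card is bare, its top edge running (537,243)-(755,188). The choice is right. Now measure.

Run:
```python
from h import *
T=lambda p,z:atz('top',(180+p[0]/6.25,205+p[1]/6.25),z)
np.set_printoptions(precision=4,suppress=True)
def edge(a,b,z):
    A,B=T(a,z),T(b,z); d=A-B; print('mid',(A+B)/2,'len',np.hypot(*d[:2]),'dir from y deg',np.degrees(np.arctan2(-d[0],d[1])))
edge((38,200),(245,133),.072); edge((537,243),(755,188),.072)
edge((65,108),(132,90),.12); edge((102,222),(167,195),.12)
edge((82,155),(168,150),.082)
# red blobs
for n,o in(('top',(180,205,60,40)),('side',(195,165,32,30))):
    im=np.load(f'pics/{n}0.npy')[o[1]:o[1]+o[3],o[0]:o[0]+o[2]].astype(int)
    m=((im[...,0]>110)&(im[...,1]<70)&(im[...,2]<70)).astype(np.uint8)
    k,_,st,c=cv2.connectedComponentsWithStats(m)
    for i in range(1,k):
        if st[i,4]>4: print(n,st[i],c[i]+o[:2],atz(n,c[i]+o[:2],.106)) 
# side: card tops
S=lambda p,dx,dy,z:atz('side',(195+p[0]/6.25,dy+p[1]/6.25),z)
print('B side top ends',S((100,45),0,210,.072),S((182,130),0,210,.072))
s=lambda x,y:S((x,y-312),0,165,.12)
print('B',S((500-400,362-312),0,210,.072),S((583-400,450-312),0,210,.072))
print('A',S((145,530-312),0,165,.072))
```

```text
mid [0.511  0.1007 0.072 ] len 0.08863482091034593 dir from y deg 17.8705591380689
mid [ 0.4902 -0.1065  0.072 ] len 0.09288644582320607 dir from y deg 13.815072400737776
mid [0.5336 0.1139 0.12  ] len 0.02716090729011251 dir from y deg 15.053690798376907
mid [0.4905 0.0991 0.12  ] len 0.02732302689637205 dir from y deg 22.482667081360653
mid [0.5158 0.1067 0.082 ] len 0.03493929392106269 dir from y deg 3.158822985884173
top [10 14 13  9 72] [196.2361 222.8056] [0.5302 0.1141 0.106 ]
top [15 30 12  5 24] [200.5 237.5] [0.4936 0.1029 0.106 ]
side [17 12  5  8 30] [214.1    180.7333] [0.5255 0.1121 0.106 ]
side [ 8 16  5  6 11] [204.9091 183.4545] [0.4932 0.098  0.106 ]
B side top ends [ 0.4798 -0.0691  0.072 ] [ 0.4996 -0.1574  0.072 ]
B [ 0.4789 -0.074   0.072 ] [ 0.4985 -0.1645  0.072 ]
A [0.5232 0.0393 0.072 ]
```

```bash
cat > fit.py <<'E'
from h import *
from scipy.optimize import minimize
K=8
def box(x,y,z0,sx,sy,sz): return np.array([[x+a*sx/2,y+b*sy/2,z0+c*sz] for a in(-1,1) for b in(-1,1) for c in(0,1)])
def put(P,p): c,s=np.cos(p[2]),np.sin(p[2]); return np.c_[P[:,0]*c-P[:,1]*s+p[0],P[:,0]*s+P[:,1]*c+p[1],P[:,2]]
def render(p,o,n='top'):
    L=np.zeros((o[3]*K,o[2]*K,2),np.float32)
    for P,col in((box(0,0,0,.022,.06,.014),(0,1)),(box(0,0,.014,.004,.09,.058),(1,0))):
        q=((proj(n,put(P,p))+.5-o[:2])*K).astype(np.float32)   # pixel centres at integers
        cv2.fillConvexPoly(L,cv2.convexHull(np.round(q).astype(np.int32)),col)
    return cv2.resize(L,(o[2],o[3]),interpolation=cv2.INTER_AREA)
def feats(im):
    f=im.astype(float); g=f.mean(2)
    return np.dstack([np.clip((75-g)/45,0,1),np.clip((f[...,0]-f[...,2]-20)/50,0,1)])
def fit(im,o,p0,ok=None):
    F=feats(im[o[1]:o[1]+o[3],o[0]:o[0]+o[2]]); w=np.ones(F.shape[:2]) if ok is None else ok(F)
    c=lambda v:(((render([v[0]/1e3,v[1]/1e3,v[2]/1e2],o)-F)**2).sum(2)*w).sum()
    v0=np.array([p0[0]*1e3,p0[1]*1e3,p0[2]*1e2])
    r=minimize(c,v0,method='Nelder-Mead',options=dict(initial_simplex=np.vstack([v0]+[v0+4*e for e in np.eye(3)])))
    return [r.x[0]/1e3,r.x[1]/1e3,r.x[2]/1e2],r.fun,c(v0)
if __name__=='__main__':
    im=np.load('pics/top0.npy')
    print('B',fit(im,(262,230,42,20),(.491,-.1065,.24)))
    o=(182,215,42,30)
    def ok(F):
        w=np.ones(F.shape[:2]); w[:,8:27]=0; return w     # clip columns 190..208 masked
    print('A',fit(im,o,(.512,.1007,.31),ok))
    k=1.5625
    print('counter left/front',atz('top',(135/k,400/k),0),atz('top',(300/k,461/k),0))
    from scipy.optimize import least_squares
    for a,b in(((205,312),(340,205)),((225,204),(385,160)),((395/1,55),(1,1)))[:2]:
        r=least_squares(lambda X:np.r_[proj('top',X)[0]*k-a,proj('side',X)[0]*k-b],[.6,.2,.2]);print('tap',r.x,r.cost)
E
python3 fit.py
```

```text
B ([np.float64(0.49237128455188267), np.float64(-0.10636731715071004), np.float64(0.23764592469593177)], np.float64(43.67994206908008), np.float64(65.81880238447359))
A ([np.float64(0.5148596599857747), np.float64(0.10491436963369406), np.float64(0.3110184867652289)], np.float64(20.68444495991941), np.float64(55.649996536887))
counter left/front [0.45262318 0.41760283 0.        ] [0.34851154 0.13290149 0.        ]
tap [0.56918695 0.24752859 0.22613017] 0.40238960487557224
tap [0.68396757 0.20181281 0.33524329] 128.28765151036754
```

```bash
python3 -m creep '[[[0,0,0,0,0,0.109,-1],[0,0,0,0,0,0.109,-1],[0,0,0,0,0,0.109,-1],[0,0,0,0,0,0.109,-1],[0,0,0,0,0,0.109,-1],[0,0,0,0,0,0.109,-1],[0,0,0,0,0,0.109,-1],[0,0,0,0,0,0.109,-1]]]' 30
python3 -m creep '[[[-3.3,0.2,0,0,0,0,-1],[-3.3,0.2,0,0,0,0,-1],[-3.3,0.2,0,0,0,0,-1],[-3.3,0.2,0,0,0,0,-1],[-3.3,0.2,0,0,0,0,-1],[-3.3,0.2,0,0,0,0,-1],[-3.3,0.2,0,0,0,0,-1],[-3.3,0.2,0,0,0,0,-1],[-3.3,0.2,0,0,0,0,-1],[-3.3,0.2,0,0,0,0,-1]]]'
```

```text
t: 0.77
tcp_pos: [0.2088, 0.5085, 0.2306]
orientation: [0.0, 0.592, 0.806, -0.001]
force: [-0.3, -0.2, -0.1]
gripper_width: 1.002
gripper_force: 0.0
t: 1.6
tcp_pos: [0.3283, 0.1989, 0.2309]
orientation: [-0.0, 0.59, 0.808, -0.0]
force: [0.7, 0.8, -0.2]
gripper_width: 1.001
gripper_force: 0.0
```

```bash
cat > go.py <<'E'
import sys
from h import *
x,y,z,yaw=map(float,sys.argv[1:5])
s=ctrl.observe(); q=s['orientation']; M=R.from_quat(np.r_[q[1:],q[0]])
c,sn=np.cos(yaw),np.sin(yaw); T=R.from_matrix(np.array([[-sn,c,0],[c,sn,0],[0,0,-1]]).T)
np.set_printoptions(precision=4,suppress=True)
print('t',s['t'],'tcp',s['tcp_pos'],'shift cm',M.inv().apply(np.r_[x,y,z]-s['tcp_pos'])*100,'turn',(M.inv()*T).as_rotvec(),'F',s['force'],'w',s['gripper_width'],'gf',s['gripper_force'])
E
python3 go.py .5135 .107 .2 .31
```

```text
t 1.6 tcp [0.3283 0.1989 0.2309] shift cm [-14.3904  14.841    3.0885] turn [-0.0003 -0.     -0.0006] F [ 0.6971  0.7721 -0.1996] w 1.0010341308179378 gf 0.0
```

```bash
python3 -m creep '[[[-1.8,1.85,0.4,0,0,0,-1],[-1.8,1.85,0.4,0,0,0,-1],[-1.8,1.85,0.4,0,0,0,-1],[-1.8,1.85,0.4,0,0,0,-1],[-1.8,1.85,0.4,0,0,0,-1],[-1.8,1.85,0.4,0,0,0,-1],[-1.8,1.85,0.4,0,0,0,-1],[-1.8,1.85,0.3,0,0,0,-1],[0,0,0,0,0,0,-1],[0,0,0,0,0,0,-1]]]'
python3 go.py .5135 .107 .130 .31
python3 - <<'E'
from h import *
t=ctrl.snapshot('top');s=ctrl.snapshot('side')
p=proj('side',[[.5135,.107,.12]])[0];print(p)
cv2.imwrite('pics/c2.png',np.hstack([crop(t,165,190,64,75,6.25),crop(s,178,135,64,75,6.25)]))
E
```

```text
t: 2.43
tcp_pos: [0.5132, 0.1077, 0.1989]
orientation: [-0.001, 0.591, 0.807, -0.001]
force: [-0.9, -0.3, -0.7]
gripper_width: 0.998
gripper_force: 0.0
t 2.4333 tcp [0.5132 0.1077 0.1989] shift cm [-0.0795  0.0256  6.8874] turn [-0.003  -0.001  -0.0026] F [-0.9289 -0.2649 -0.6712] w 0.9984425069612025 gf 0.0
[210.56035304 177.68005812]
```

View pics/c2.png

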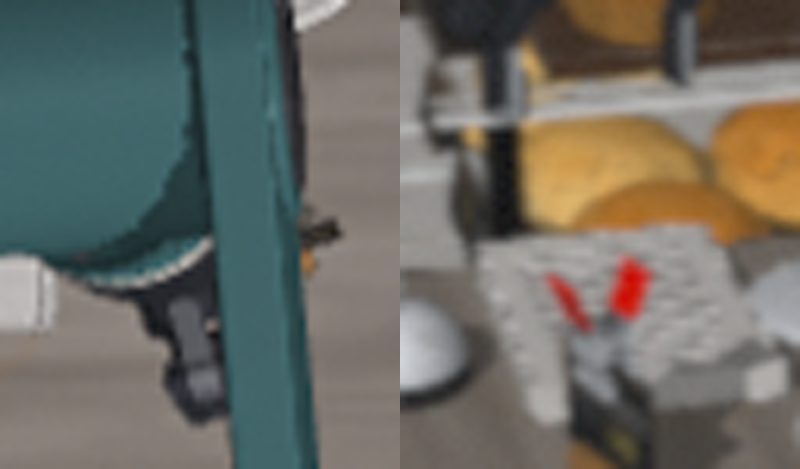

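The crop shows the fingers straddling the clip: fingertips near c2 (505,220) and (680,75), handles at (565,295) and (630,285), centred between them. Going down.

```bash
python3 -m creep '[[[-0.05,0.03,1.5,0,0,0,-1],[0,0,1.5,0,0,0,-1],[0,0,1.5,0,0,0,-1],[0,0,1.5,0,0,0,-1],[0,0,1.2,0,0,0,-1],[0,0,1.2,0,0,0,-1],[0,0,1.2,0,0,0,-1],[0,0,1.2,0,0,0,-1],[0,0,0,0,0,0,-1],[0,0,0,0,0,0,-1]]]'
python3 go.py .5135 .107 .091 .31
```

```text
t: 3.37
tcp_pos: [0.5131, 0.1079, 0.0915]
orientation: [-0.001, 0.59, 0.808, -0.001]
force: [0.5, 0.6, 0.7]
gripper_width: 1.004
gripper_force: 0.0
t 3.3667 tcp [0.5131 0.1079 0.0915] shift cm [-0.1008  0.012   0.0469] turn [-0.0017 -0.0005 -0.0009] F [0.4923 0.5556 0.6511] w 1.0043637239318528 gf 0.0
```

```bash
python3 -m creep '[[[0,0,0,0,0,0,-0.7],[0,0,0,0,0,0,-0.4],[0,0,0,0,0,0,-0.15],[0,0,0,0,0,0,-0.1],[0,0,0,0,0,0,-0.05],[0,0,0,0,0,0,0]]]' 30
python3 -m creep '[[[0,0,0,0,0,0,0.05],[0,0,0,0,0,0,0.1],[0,0,0,0,0,0,0.15]]]'
python3 -m creep '[[[0,0,0,0,0,0,0.2],[0,0,0,0,0,0,0.25],[0,0,0,0,0,0,0.3]]]'
python3 - <<'E'
from h import *
s=ctrl.snapshot('side')
cv2.imwrite('pics/c3.png',crop(s,178,140,64,75,8))
E
```

```text
t: 3.87
tcp_pos: [0.5137, 0.1079, 0.0925]
orientation: [0.0, 0.59, 0.807, 0.0]
force: [1.0, -0.6, -0.6]
gripper_width: 0.504
gripper_force: 3.1
t: 4.12
tcp_pos: [0.5136, 0.1079, 0.0923]
orientation: [-0.0, 0.59, 0.807, 0.0]
force: [0.3, 0.1, -1.1]
gripper_width: 0.423
gripper_force: 3.8
t: 4.37
tcp_pos: [0.5137, 0.1079, 0.0925]
orientation: [0.0, 0.59, 0.807, 0.0]
force: [0.3, -0.2, -0.2]
gripper_width: 0.352
gripper_force: 4.5
```

View pics/c3.png

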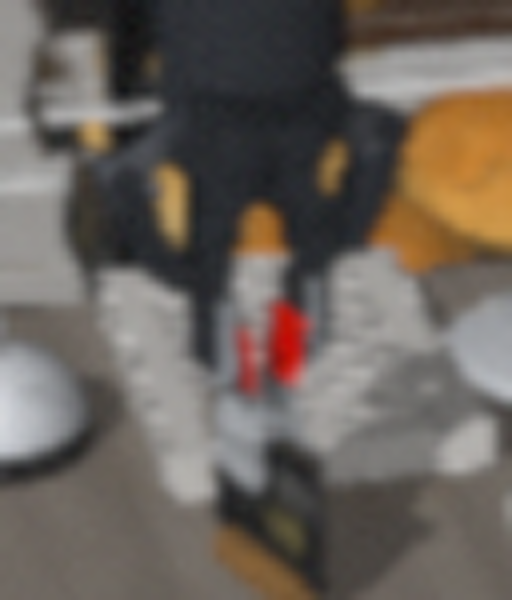

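The crop shows both pads on the red handles at (248,360) and (290,345), the card standing, no lateral force. I close it home.

```bash
python3 -m creep '[[[0,0,0,0,0,0,0.4],[0,0,0,0,0,0,0.5],[0,0,0,0,0,0,0.6],[0,0,0,0,0,0,0.8],[0,0,0,0,0,0,1],[0,0,0,0,0,0,1],[0,0,0,0,0,0,1],[0,0,0,0,0,0,1],[0,0,0,0,0,0,1]]]' 30
python3 -m creep '[[[0,0,-0.3,0,0,0,1],[0,0,-0.3,0,0,0,1],[0,0,-0.4,0,0,0,1],[0,0,-0.5,0,0,0,1],[0,0,-0.5,0,0,0,1],[0,0,-0.7,0,0,0,1],[0,0,-0.8,0,0,0,1],[0,0,-1,0,0,0,1],[0,0,-1,0,0,0,1],[0,0,-1,0,0,0,1],[0,0,-0.5,0,0,0,1],[0,0,0,0,0,0,1]]]'
python3 go.py .4924 -.1064 .165 .238
python3 - <<'E'
from h import *
s=ctrl.snapshot('side')
cv2.imwrite('pics/c4.png',crop(s,178,115,64,95,6.25))
E
```

```text
t: 5.17
tcp_pos: [0.5146, 0.1081, 0.0943]
orientation: [0.001, 0.59, 0.808, 0.001]
force: [-0.4, 0.6, 6.6]
gripper_width: 0.199
gripper_force: 29.1
t: 6.17
tcp_pos: [0.5148, 0.108, 0.1647]
orientation: [0.001, 0.59, 0.808, 0.001]
force: [-0.5, 0.3, 0.4]
gripper_width: 0.196
gripper_force: 29.1
t 6.1667 tcp [0.5148 0.108  0.1647] shift cm [-19.7485  -8.6507  -0.0506] turn [0.004  0.0006 0.071 ] F [-0.514   0.2816  0.4214] w 0.19589905088189927 gf 29.142105317587266
```

View pics/c4.png

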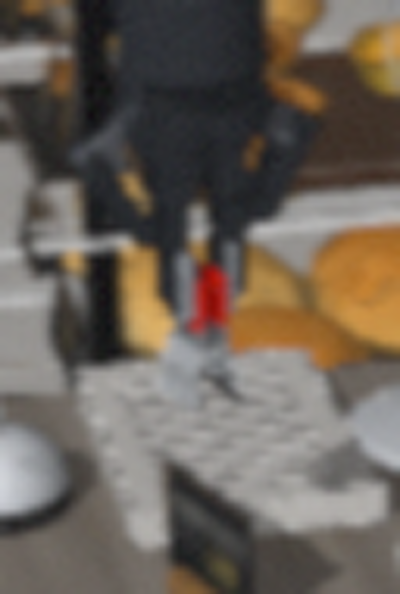

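The clip is lifted, squeezed parallel, jaws parted (c4 (200,370)); card A still stands at (210,520).

```bash
python3 -m creep '[[[0,0,0,0,0,0.071,1],[-1.5,-0.6,0,0,0,0,1],[-2,-0.8,0,0,0,0,1],[-2.5,-1,0,0,0,0,1],[-2.5,-1,0,0,0,0,1],[-2.5,-1,0,0,0,0,1],[-2.5,-1,0,0,0,0,1],[-2.5,-1,0,0,0,0,1],[-2,-0.5,0,0,0,0,1],[-1,-0.3,0,0,0,0,1],[0,0,0,0,0,0,1],[0,0,0,0,0,0,1]]]'
python3 go.py .4924 -.1064 .165 .238
```

```text
t: 7.22
tcp_pos: [0.4883, -0.0934, 0.1618]
orientation: [-0.001, 0.619, 0.786, 0.0]
force: [-0.2, 1.0, -0.4]
gripper_width: 0.199
gripper_force: 29.1
t 7.2167 tcp [ 0.4883 -0.0934  0.1618] shift cm [-1.3633  0.0971 -0.3231] turn [-0.0005 -0.0015 -0.0009] F [-0.1517  1.024  -0.4352] w 0.1990794914080429 gf 29.116074784687953
```

```bash
python3 -m creep '[[[-0.7,0.05,0,0,0,0,1],[-0.66,0.05,0,0,0,0,1],[0,0,0,0,0,0,1],[0,0,0,0,0,0,1]]]'
python3 go.py .4924 -.1064 .098 .238
python3 - <<'E'
from h import *
s=ctrl.snapshot('side');t=ctrl.snapshot('top');st=ctrl.observe();np.save('pics/s5.npy',s)
x,y,z=st['tcp_pos'];yaw=.238
def P(d,a,b): return [x+a*np.cos(yaw)-b*np.sin(yaw),y+a*np.sin(yaw)+b*np.cos(yaw),z+d]
o=(190,145);k=8;c=crop(s,*o,56,75,k)
pin=-.0123
pts=[P(pin+h,a,-b) for h,a,b in((.043,.0095,.014),(.043,-.0095,.014),(-.024,.011,.02),(-.024,-.011,.02),(0,0,.02))]
cb=[[.4924+a*np.cos(yaw)-b*np.sin(yaw),-.1064+a*np.sin(yaw)+b*np.cos(yaw),.072] for a,b in((-.002,.045),(-.002,-.045),(.002,-.045))]
for q in proj('side',pts+cb): cv2.circle(c,tuple(int(v) for v in (q+.5-o)*k),3,(0,255,0),1)
cv2.imwrite('pics/c5.png',c)
E
```

```text
t: 7.55
tcp_pos: [0.4929, -0.1064, 0.1622]
orientation: [-0.0, 0.618, 0.786, 0.0]
force: [-0.3, -0.3, -0.9]
gripper_width: 0.192
gripper_force: 29.1
t 7.55 tcp [ 0.4929 -0.1064  0.1622] shift cm [ 0.0073 -0.0488  6.4234] turn [-0.     -0.0003  0.0005] F [-0.2544 -0.3009 -0.9411] w 0.19162106024351114 gf 29.116490043816157
```

View pics/c5.png

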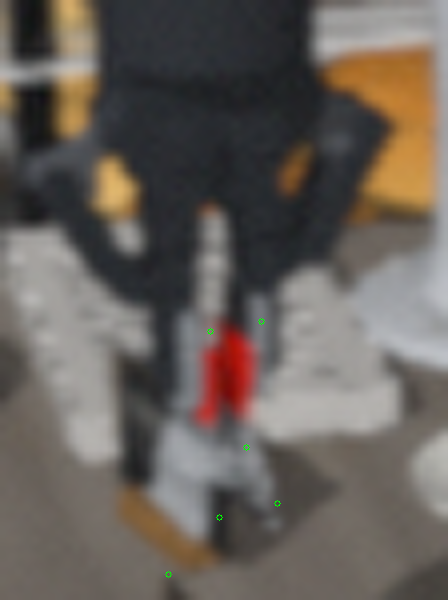

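The crop shows the clip hanging at about (230,450), squeezed, jaw tips near (205,540) and (275,525), 5-20 crop pixels lower than my markers: the clip may have slid down in the pads. I quantify that with numbers.

Run:
```python
from h import *
s=np.load('pics/s5.npy').astype(int);st=ctrl.observe()
x,y,z=st['tcp_pos'];yaw=.238
print('rowscols',[(v,[(int(p[0]-(p[1]+p[2])/2)) for p in s[v,212:227]]) for v in range(183,200)])
print('gray')
for v in range(194,216): print(v,s[v,206:228].mean(1).astype(int))
for d in(.0123,.0173):
  for h,a,b in((.043,.0095,-.014),(.043,.0065,.014),(.043,.0065,-.014),(-.024,-.011,-.02),(-.024,-.016,-.02),(-.024,.011,-.02)):
    print(d,h,a,b,proj('side',[[x+a*np.cos(yaw)-b*np.sin(yaw),y+a*np.sin(yaw)+b*np.cos(yaw),z-d+h]])[0].round(1))
```

```text
rowscols [(183, [-7, -4, 1, 3, 4, 4, 2, 1, 0, -3, -4, -4, 0, 1, 4]), (184, [-4, -5, -2, 5, 11, 16, 12, 2, -2, -4, -5, -3, -1, 0, 3]), (185, [-6, -6, -3, 9, 25, 42, 44, 25, 6, -5, -5, -4, -2, 0, 1]), (186, [-6, -7, -2, 6, 23, 55, 88, 81, 36, 3, -5, -4, 0, 1, 2]), (187, [-6, -5, -3, 8, 26, 64, 125, 142, 92, 30, 1, -4, 0, 1, 1]), (188, [-4, -5, 1, 34, 66, 90, 129, 161, 133, 73, 14, -3, -1, 1, 3]), (189, [-5, -3, 12, 67, 118, 121, 132, 156, 142, 90, 26, -1, -1, 1, 3]), (190, [-5, -5, 10, 64, 120, 124, 128, 156, 146, 100, 27, -1, 1, 2, 3]), (191, [-5, -6, 8, 61, 117, 112, 112, 144, 146, 96, 24, -1, 1, 3, 2]), (192, [-6, -6, 8, 64, 120, 110, 108, 131, 142, 90, 19, 0, 2, 2, 3]), (193, [-5, -4, 10, 63, 119, 109, 108, 129, 127, 73, 14, 0, 3, 3, 3]), (194, [-5, -5, 11, 68, 118, 93, 98, 123, 112, 60, 13, 2, 4, 4, 3]), (195, [-4, -2, 25, 88, 121, 74, 66, 103, 94, 50, 13, 2, 3, 3, 4]), (196, [-4, 7, 56, 120, 118, 55, 34, 70, 71, 40, 12, 5, 3, 3, 3]), (197, [-4, 6, 48, 91, 82, 31, 7, 26, 33, 23, 9, 5, 4, 4, 3]), (198, [-4, -4, 9, 29, 32, 11, 0, 0, 5, 5, 4, 3, 3, 3, 4]), (199, [-4, -5, -5, 0, 1, -1
[... 1917 characters left out ...]
  77
  87  96 100 101]
214 [106 105 104 104  99  93  89  89  85  84  78  66  60  67  70  74  84  93
 100 102 101 100]
215 [106 106 106 107 101  99  93  89  86  92  93  85  85  86  83  85  94  99
 101 100 102 101]
0.0123 0.043 0.0095 -0.014 [222.2 184.6]
0.0123 0.043 0.0065 0.014 [216.8 181.2]
0.0123 0.043 0.0065 -0.014 [221.2 184.8]
0.0123 -0.024 -0.011 -0.02 [216.9 209.2]
0.0123 -0.024 -0.016 -0.02 [215.3 209.5]
0.0123 -0.024 0.011 -0.02 [224.1 207.5]
0.0173 0.043 0.0095 -0.014 [222.2 186.3]
0.0173 0.043 0.0065 0.014 [216.9 182.9]
0.0173 0.043 0.0065 -0.014 [221.2 186.5]
0.0173 -0.024 -0.011 -0.02 [217.  210.8]
0.0173 -0.024 -0.016 -0.02 [215.3 211.2]
0.0173 -0.024 0.011 -0.02 [224.2 209.1]
```

The clip slid about 5 mm down (throat rested on the card): pin is ~17.5 mm below the TCP. Target TCP z ≈ 0.1035. Down to just above the edge first, then look.

```bash
python3 -m creep '[[[0,-0.05,0.7,0,0,0,1],[0,0,0.8,0,0,0,1],[0,0,0.8,0,0,0,1],[0,0,0.7,0,0,0,1],[0,0,0.6,0,0,0,1],[0,0,0.4,0,0,0,1],[0,0,0,0,0,0,1],[0,0,0,0,0,0,1]]]'
python3 go.py .4924 -.1064 .1035 .238
python3 - <<'E'
from h import *
s=ctrl.snapshot('side');st=ctrl.observe();np.save('pics/s6.npy',s)
t=ctrl.snapshot('top')
o=(192,175);k=8;c=crop(s,*o,50,75,k);yaw=.238
cb=[[.4924+a*np.cos(yaw)-b*np.sin(yaw),-.1064+a*np.sin(yaw)+b*np.cos(yaw),.072] for a,b in((-.002,.045),(-.002,-.045),(.002,-.045))]
for q in proj('side',cb): cv2.circle(c,tuple(int(v) for v in (q+.5-o)*k),3,(0,255,0),1)
cv2.imwrite('pics/c6.png',np.hstack([c,crop(t,255,205,50,75,8)]))
E
```

```text
t: 8.32
tcp_pos: [0.492, -0.1068, 0.122]
orientation: [-0.0, 0.618, 0.786, -0.0]
force: [0.6, 1.2, -0.5]
gripper_width: 0.197
gripper_force: 29.1
t 8.3167 tcp [ 0.492  -0.1068  0.122 ] shift cm [0.0256 0.0458 1.8463] turn [-0.0005 -0.0004 -0.    ] F [ 0.5973  1.1767 -0.5118] w 0.1966541451989471 gf 29.11785772856092
```

View pics/c6.png

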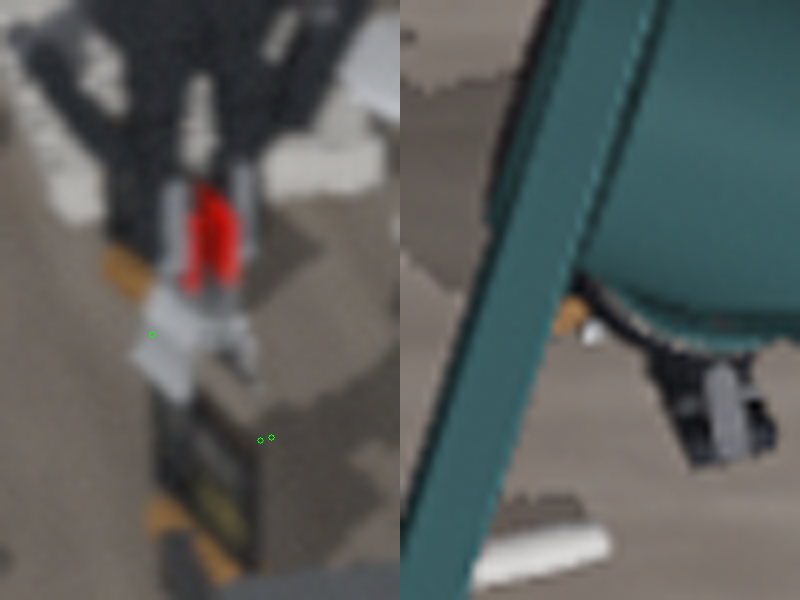

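The crop shows the clip directly above card B's edge (board's near corner at (258,450), jaw tips near (187,400) and (254,386)); image bias matches that of the clip, so alignment is good to ~2 mm. Lower the rest.

```bash
python3 -m creep '[[[0.03,0.08,0.2,0,0,0,1],[0,0,0.4,0,0,0,1],[0,0,0.4,0,0,0,1],[0,0,0.4,0,0,0,1],[0,0,0.3,0,0,0,1],[0,0,0.15,0,0,0,1],[0,0,0,0,0,0,1],[0,0,0,0,0,0,1],[0,0,0,0,0,0,1]]]'
python3 go.py .493 -.1064 .1035 .238
python3 - <<'E'
from h import *
s=ctrl.snapshot('side');np.save('pics/s7.npy',s)
cv2.imwrite('pics/c7.png',crop(s,196,190,40,50,12))
E
```

```text
t: 9.17
tcp_pos: [0.493, -0.1064, 0.104]
orientation: [0.0, 0.618, 0.786, 0.0]
force: [-0.5, 1.0, -1.0]
gripper_width: 0.195
gripper_force: 29.1
t 9.1667 tcp [ 0.493  -0.1064  0.104 ] shift cm [-0.0033 -0.0017  0.0479] turn [0.0004 0.0001 0.    ] F [-0.5471  0.9945 -1.0278] w 0.1949063159111565 gf 29.117145701602567
```

View pics/c7.png

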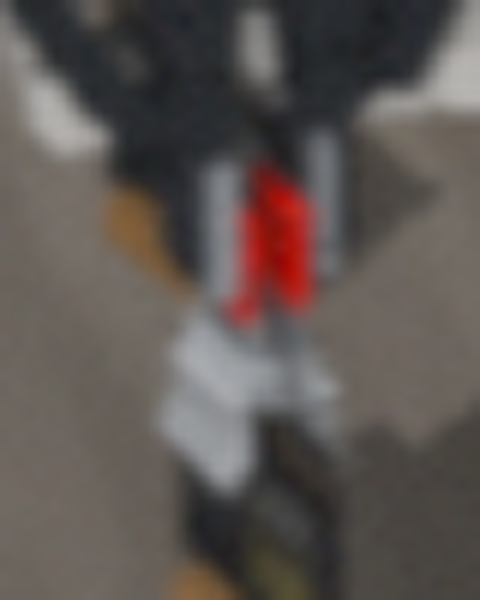

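The crop shows the jaws astride card B's edge: front jaw tip at (240,492) where ~(240,498) was expected for a 10 mm depth, rear jaw behind the board at (330,400), no contact force. I lower 0.8 mm more, let it settle and compare the cards.

```bash
python3 -m creep '[[[0,0,0.08,0,0,0,1],[0,0,0,0,0,0,1],[0,0,0,0,0,0,1],[0,0,0,0,0,0,1],[0,0,0,0,0,0,1],[0,0,0,0,0,0,1]]]'
python3 go.py .493 -.1064 .103 .238
python3 - <<'E'
from h import *
s=ctrl.snapshot('side').astype(int);a=np.load('pics/side0.npy').astype(int)
d=np.abs(s-a).mean(2)
print('cardB lower/near',d[232:243,208:226].mean(),'cardA foot/near',d[200:212,205:211].mean(),'B corner rows',s[226:236,218:227].mean(2).astype(int).tolist(),a[226:236,218:227].mean(2).astype(int).tolist())
E
```

```text
t: 9.72
tcp_pos: [0.4929, -0.1063, 0.103]
orientation: [0.0, 0.618, 0.786, 0.0]
force: [-0.6, 0.1, -1.4]
gripper_width: 0.197
gripper_force: 29.1
t 9.7167 tcp [ 0.4929 -0.1063  0.103 ] shift cm [-0.0111  0.009   0.0037] turn [ 0.0001 -0.      0.    ] F [-0.5882  0.149  -1.4407] w 0.1971517001077555 gf 29.117248914262746
cardB lower/near 2.2306397306397305 cardA foot/near 6.143518518518519 B corner rows [[44, 46, 48, 72, 97, 101, 88, 78, 73], [39, 43, 44, 46, 59, 70, 72, 71, 70], [39, 41, 47, 49, 43, 51, 66, 70, 69], [45, 40, 44, 45, 45, 55, 67, 75, 70], [51, 48, 42, 41, 47, 51, 64, 70, 70], [59, 58, 52, 41, 42, 44, 59, 69, 70], [66, 67, 61, 53, 41, 43, 57, 68, 72], [61, 66, 66, 59, 44, 45, 58, 69, 71], [56, 61, 66, 63, 48, 46, 57, 70, 72], [56, 57, 58, 55, 49, 47, 59, 70, 71]] [[50, 63, 79, 99, 102, 100, 90, 77, 72], [39, 50, 63, 80, 92, 91, 77, 70, 67], [42, 44, 49, 60, 69, 72, 69, 70, 67], [54, 42, 43, 49, 54, 60, 66, 68, 67], [65, 49, 39, 42, 49, 50, 61, 69, 69], [74, 63, 50, 42, 41, 44, 56, 66, 68], [67, 65, 59, 49, 40, 41, 56, 67, 70], [60, 67, 65, 59, 44, 40, 55, 68, 71], [55, 59, 65, 60, 48, 45, 57, 67, 71], [53, 53, 58, 53, 50, 42, 57, 70, 71]]
```

```bash
python3 -c "
from bench import ctrl
print(ctrl.job_done())"
```

```text
the job is handed in; nothing more can be done
None
```

I handed the job in at about 10 s with the clip held squeezed open and its jaws round the middle of card B's top edge, roughly 1 cm down and square to it. I felt no contact on card B and saw no movement of it. Card A was still standing after the lift, though I did not measure whether it shifted.

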